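# Stack the sleeve and washer on the microscope stand's spindle

## Robot

A 6-joint arm with a two-finger parallel gripper is mounted at the origin on the work surface. World frame = base frame: x ahead of the robot, y to its left, z up, the work surface at z = 0. Lengths are in m, angles in rad, forces in N, time in s.
With the tool pointing down it reaches from about 0.275 to 0.825 m from the base axis. Payload 5.2 kg.
Tool frame: the origin (TCP) lies midway between the tips of the shut fingers; the grasp point (between the pads) lies 19 mm behind it; z points along the fingers, y is the line along which they close (so a half turn about z gives the same grasp; the last joint's range is limited). The gripper opens to 93 mm and grips with 3 to 60 N. Pads are 15 mm wide; open, the fingers measure 128 mm over their backs; the gripper's body (75 mm by 188 mm) begins 65 mm behind the grasp point.
Start: joints at [-1.402, 0.259, 1.535, -0, 1.348, -0.203], TCP at [0.2, -0.512, 0.219] pointing down, gripper open.
Joint ranges: [-3.14, 3.14], [-0.91, 2.08], [0.19, 2.58], [-1.22, 4.36], [0.22, 2.71], [-3.12, 3.12]. Speed limits (rad/s): [2.57, 2.57, 3.14, 3.14, 3.14, 3.14].

## Interface

Orientations are given as [roll, pitch, yaw] about the fixed x, y, z axes, in that order (R = Rz(yaw) Ry(pitch) Rx(roll)).
In Python, from plant import ctrl, snapshot, calibration, search_frame, trace, tip_of gives the robot as it stands. The module is installed in compiled form; this text tells all that it offers.
- The arm moves only by the tool jog_arm, never from a script. Its arguments are lists of equal length, an entry for each row: "dp": the shift along the tool's x, y, z as a fraction of full scale, a list of three; "angular": the turn, a rotation vector about the tool's x, y, z as a fraction of full scale, a list of three; "fingers": the opening, from 0 (shut) to 1 (fully open). In form: {"dp": [[dx, dy, dz], ...], "angular": [[wx, wy, wz], ...], "fingers": [fingers, ...]}. A call has 1 to 8 rows; each row shifts and turns the commanded pose from where the row before left it, along the tool's axes as they then stand; what a row does not reach is not made up. Full scale, the value 1, is 0.04 m for a shift and 90 degrees for a turn. A row lasts 1/8 s, in which the tool goes at most 62.5 mm and 10.7 degrees, less where a joint would pass 70% of its speed; a pose out of reach is approached as far as the arm can. A call with a number of a shift or a turn outside -1 to 1 is refused whole. A call with a gripper value outside its range is refused whole. The fingers move at their own pace and stop on an object; "newtons" is the grip in N (left out, the last holds). Time passes only in rows, so rows that do not move let the fingers close. It gives the time, the measured TCP pose, the force, the opening and the grip force at its end, in the units of the state.
- ctrl.observe(): the state, without advancing time (a new reading comes with each control period).
- snapshot(name): name is "side" or "top"; returns the picture (420x560x3 uint8, red, green, blue); there is no depth.
- calibration(name): a dict with "K" (3x3 intrinsics, pixels), "origin" and "rotation" of the camera in the world. Camera axes: x right, y down, z forward; pixel columns grow to the right and rows downward; lengths in m; the calibration is good to about 2 mm. A picture is of the moment at which its call begins. calibration takes no time and is no camera call.
- ctrl.sign_off(): hands the job in; it is judged then, once.
Trained networks look in the newest picture that a camera, given by its name, has taken for a name from the list of things; names that differ only in an ending like _2 or _b are one class to them, and where a whole thing is asked for, a point or a joint stands for the part that bears it (a point fixed in the world has none). Each returns a list of dicts, best first, with "p" (0 to 1); they miss things now and then, are a little off and sometimes report something else, mostly with a low value. They report only what shows in the picture. A call takes as long as a camera call. They do not tell look-alikes from the thing itself.
- search_frame(camera, target): "at" ([x, y, z] in m, in world coordinates, good to about 4 mm: the middle of the surface that is visible of it).
- trace(camera, target): "pixels" (420x560 bool, what is visible of it).
- tip_of(camera, target): "at" ([x, y, z] in m, in world coordinates, good to about 4 mm: a listed point, or the origin of a listed thing).
The state is a dict: "time": time; "joint_positions": joint angles; "qvel": joint speeds; "effort": joint torques, N m; "tcp_pos": TCP position; "eef_rot": TCP orientation; "wrist_force": force on the tool from outside, world axes, zero at the start; "wrist_torque": the same for the moment, N m; "finger_gap": finger opening in m; "finger_force": force on a finger pad.
Only numpy, scipy, OpenCV 4.12 (cv2) and the standard library are available. Lean on these libraries where they do the work, as an engineer would, in place of code of your own. Each camera call takes 0.05 s, during which the arm holds its last target. There are 200 camera calls.

## Task

The microscope's swing-arm stand is being put back together. Slide the taller of the two aluminium spacer sleeves onto the upright spindle of the stand's base until it sits flat on the base, and then lay the wider of the two flat steel washers over the spindle, flat on top of the sleeve, ready for the retaining knob, which someone will screw on later.

Things in the scene. Friction and masses are not known exactly. Their poses are not given: they have to be found in the camera images.
- seat (a point): Fixed stand base: grey plate 120 x 100 x 14 mm with a round white boss, 68 mm across, its flat top 18 mm above the table, and in its middle an upright steel spindle 16 mm in diameter. Point: on the spindle's axis at the boss's top, where the sleeve sits; z up. The spindle is straight to 54 mm above this point, then tapers to 6 mm at its tip, 68 mm above it. The plate reaches 80 mm from the axis.
- sleeve_c (a point): Taller spacer sleeve: plain aluminium tube, upright and loose on the table, 48 mm outside diameter, 30 mm bore right through, 40 mm tall, 0.1 to 0.2 kg. Point: on its axis, half-way up (20 mm above its underside); z along the axis. Either way up is the same. The other aluminium sleeve (not wanted) is 20 mm tall, 40 mm across.
- washer_c (a point): Wider washer: plain thick dark steel ring, flat and loose on the table, 56 mm across, 30 mm hole, 12 mm thick, 0.1 to 0.2 kg. Point: on its axis, half-way up (6 mm); z along the axis. Either way up is the same. The other washer (not wanted) is 34 mm across, 8 mm thick. Sleeves and washers lie in any order, two left and two right of the stand, neighbours over 110 mm apart in x.
Things that resemble listed ones, but are neither listed nor needed, are in the scene too. What is shaped like the part that bears washer_c but red or white is not meant.

How it is judged:
On the way:
1. the taller sleeve is on the spindle, flat on the base, before the washer is brought there (horizontal distance between sleeve_c and seat below 0.012 m and z of sleeve_c in the frame of seat between 0.012 and 0.028 m and angle between the z axis of sleeve_c and the z axis of seat, either way round below 0.175 rad and horizontal distance between washer_c and seat above 0.05 m), for 0.2 s.
At the end, for the whole second after the job is handed in: Both rings are round the spindle, centres within 12 mm of its axis, upright within 10 degrees: the taller sleeve flat on the boss (its centre 12 to 28 mm above it, 20 when home), the wider washer flat on the sleeve (its centre 40 to 52 mm above the boss, 46 when home) (horizontal distance between each of sleeve_c, washer_c and seat below 0.012 m and z of sleeve_c in the frame of seat between 0.012 and 0.028 m and angle between the z axis of each of sleeve_c, washer_c and the z axis of seat, either way round below 0.175 rad and z of washer_c in the frame of seat between 0.04 and 0.052 m); the robot touches nothing.
It also fails if it takes over 58 s, if anything falls off the work surface, if the arm or the gripper's body presses on something with over 40 N, if the wrist force passes 120 N, or if a joint passes its speed limit or range.

## Working session

There is one attempt and no reset: what is moved stays moved. The work goes in short steps, Python scripts to look and compute and a tool call to move; the robot and the scene stay as the last step left them, time stands still between calls to the robot, and variables do not carry over. Pictures are saved under pics/ and viewed, at most 10 in all, crops included, and the job is handed in when it is done.

Besides the shell and the picture viewer there is one more tool, called in YAML: its name, and indented under it one key for each argument. jog_arm: Moves the arm, as the interface text tells. Shift numbers are shares of 0.04 m and turn numbers shares of 90 degrees, none past 1 either way. Its arguments: {"type":"object","properties":{"dp":{"type":"array"},"angular":{"type":"array"},"fingers":{"type":"array"},"newtons":{"type":"number"}},"required":["dp","angular","fingers"]}

```bash
mkdir -p pics; python3 - <<'E'
from plant import *
import cv2,numpy as np
for c in("side","top"):
    im=snapshot(c); cv2.imwrite(f"pics/{c}0.png",im[:,:,::-1])
    k=calibration(c); print(c,np.round(k["K"],1).tolist(),np.round(k["origin"],3),np.round(k["rotation"],3).tolist())
    for t in("seat","sleeve_c","washer_c"):
        print(t,[(np.round(d["at"],3).tolist(),round(d["p"],2)) for d in tip_of(c,t)])
s=ctrl.observe();print(s["time"],s["tcp_pos"],s["eef_rot"],s["finger_gap"],s["wrist_force"])
E
```

```text
side [[439.9, 0.0, 284.1], [0.0, 439.9, 204.1], [0.0, 0.0, 1.0]] [0.289 0.58  0.755] [-2.428, 0.012, -2.718]
seat []
sleeve_c [([0.434, -0.264, 0.019], 0.61)]
washer_c [([0.612, -0.301, 0.007], 0.66), ([0.668, -0.18, 0.002], 0.61), ([0.521, -0.334, 0.002], 0.47)]
top [[391.6, 0.0, 281.5], [0.0, 391.6, 205.6], [0.0, 0.0, 1.0]] [0.443 0.003 0.873] [-3.035, 0.007, -1.545]
seat [([0.537, 0.029, 0.022], 0.93)]
sleeve_c [([0.432, -0.262, 0.019], 0.94)]
washer_c [([0.611, -0.304, 0.007], 0.95), ([0.52, -0.328, 0.001], 0.95), ([0.673, -0.184, 0.003], 0.81)]
0.4 [ 0.19982829 -0.51234732  0.21853161] [-3.14132213e+00 -7.64905839e-05  3.71781265e-01] 0.09271300124135334 [ 0.09714792 -0.00060879 -0.18677174]
```

View pics/top0.png

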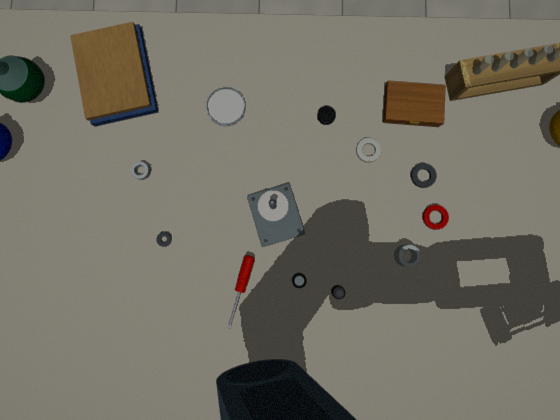

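View pics/side0.png

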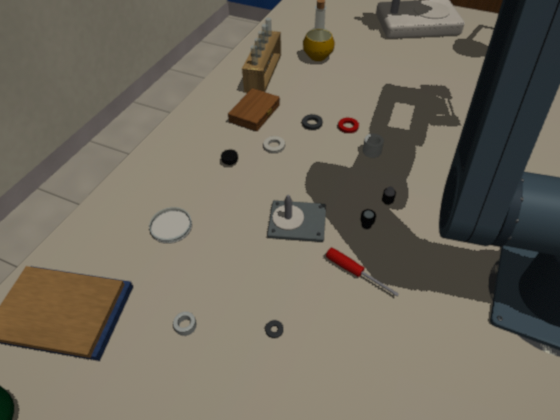

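The top view shows the tall sleeve at pixel (407,255), the wide dark washer at (423,175), and red and white look-alike rings at (435,216) and (368,149). The stand with its spindle is at (272,203), and the small sleeve and washer are on the left. The side view agrees: stand at (290,215), sleeve at (373,147), dark washer at (312,122). Next I'll refine the three positions from pixels.

```bash
cat > h.py <<'E'
import numpy as np,cv2
from scipy.spatial.transform import Rotation as R
from plant import *
def cam(c):
    k=calibration(c); r=np.array(k["rotation"],float)
    return np.array(k["K"]),np.array(k["origin"]),(r if r.shape==(3,3) else R.from_euler("xyz",r).as_matrix())
def ray(c,uv,z):
    K,o,r=cam(c); d=r@np.linalg.solve(K,[uv[0],uv[1],1]); return o+d*(z-o[2])/d[2]
def proj(c,p):
    K,o,r=cam(c); q=K@(r.T@(np.array(p)-o)); return q[:2]/q[2]
def plane_xy(c,mask,z):
    "world xy outline of a mask on the plane z: fitted ellipse"
    cs,_=cv2.findContours(mask.astype(np.uint8),0,cv2.CHAIN_APPROX_NONE)
    w=np.array([ray(c,p[0],z)[:2] for p in max(cs,key=len)],np.float32)
    return cv2.fitEllipse(w*1000)
def toolmove(dw):
    "world shift in m -> tool shares"
    s=ctrl.observe(); return np.array(R.from_euler("xyz",s["eef_rot"]).as_matrix()).T@np.array(dw)/0.04
E
python3 - <<'E'
from h import *
for c in("side","top"):
    im=snapshot(c)
    print(c,proj(c,[.537,.029,.018]))
    for t,z in(("sleeve_c",.04),("washer_c",.012)):
        for d in trace(c,t):
            m=d["pixels"]; e=plane_xy(c,m,z)
            print(t,round(d["p"],2),np.round(e[0],1),np.round(e[1],1),im[m].mean(0).round())
    # white boss
    u,v=proj(c,[.537,.029,.018]).astype(int)
    w=(im.min(2)>150).astype(np.uint8); roi=np.zeros_like(w); roi[v-28:v+28,u-28:u+28]=1
    n,l,st,ce=cv2.connectedComponentsWithStats(w*roi); i=1+st[1:,4].argmax()
    cs,_=cv2.findContours((l==i).astype(np.uint8),0,1)
    h=cv2.convexHull(max(cs,key=len)); mk=cv2.fillConvexPoly(np.zeros_like(w),h,1)
    e=plane_xy(c,mk,.018); print("boss",np.round(e[0],1),np.round(e[1],1))
    cv2.imwrite(f"pics/c_{c}.png",cv2.resize(im[v-40:v+40,u-40:u+40,::-1],(480,480),interpolation=2))
a,b=(cv2.imread(f"pics/c_{c}.png")[:,:400] for c in("side","top")); cv2.imwrite("pics/c.png",np.hstack([a,b]))
E
```

```text
side [288.27496327 215.75370367]
sleeve_c 0.8 [ 430.7 -240.2] [46.4 88.5] [62. 63. 60.]
washer_c 0.76 [ 666.8 -173.9] [52.3 61.7] [125. 121. 112.]
washer_c 0.73 [ 519.4 -321.3] [55.2 66.2] [108.  38.  33.]
washer_c 0.51 [ 613.1 -294.6] [56.2 64.4] [58. 57. 53.]Traceback (most recent call last):
  File "<stdin>", line 12, in <module>
ValueError: attempt to get argmax of an empty sequence
```

```bash
python3 - <<'E'
from h import *
out=[]
for c in("side","top"):
    im=snapshot(c)
    u,v=proj(c,[.537,.029,.018]).round().astype(int)
    for t,z in(("sleeve_c",.04),("washer_c",.012)):
        if c=="top":
          for d in trace(c,t):
            m=d["pixels"]; e=plane_xy(c,m,z)
            print(t,round(d["p"],2),np.round(e[0],1),np.round(e[1],1),im[m].mean(0).round())
    cr=cv2.resize(im[v-33:v+33,u-33:u+33,::-1],(396,396),interpolation=2); out.append(cr)
    print(c,(u,v),im[v-24:v+25:3,u,0],im[v+6,u-24:u+25:3,0])
cv2.imwrite("pics/c.png",np.hstack(out))
E
```

```text
side (np.int64(288), np.int64(216)) [145 110  75  66  60  60  60  59  58 118 159 159 141  77  78  52 112] [146 130  72  88 155 159 158 159 159 158 157 156 155  83  77  77  78]
sleeve_c 0.69 [ 433.2 -255.2] [45.5 55.6] [65. 68. 68.]
washer_c 0.95 [ 609.8 -301.4] [52.7 53.4] [46. 49. 51.]
washer_c 0.66 [ 518.2 -327.1] [53.7 56.4] [115.  17.  14.]
washer_c 0.58 [ 665.6 -179. ] [52.8 55.9] [131. 132. 127.]
top (np.int64(274), np.int64(204)) [133 133  87  78 150  78  79  41  53  47 152 151 153 149  78  79  76] [126  76  77 149 150 151 152 151 152 151 150 150 150  79  76  80  66]
```

View pics/c.png

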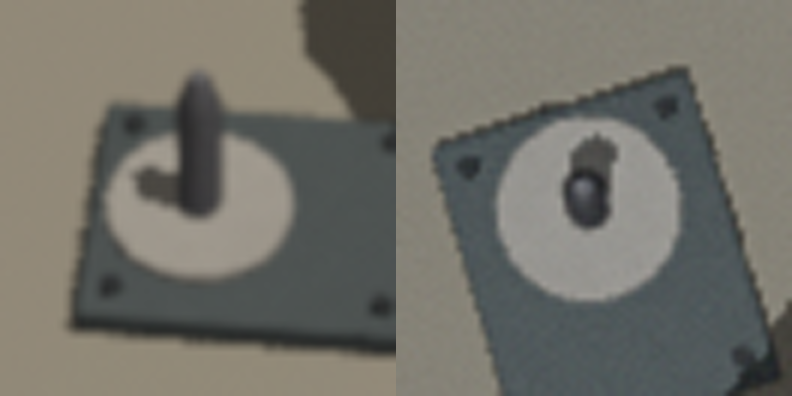

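The crop shows the boss centred at (287.8,216.4) in the side view and (272.5,205.2) in the top view, with the spindle upright in its middle.

```bash
cat >> h.py <<'E'
from scipy.optimize import least_squares
def hullc(c,xy,z0,z1,r):
    a=np.linspace(0,2*np.pi,40)
    p=np.array([proj(c,[xy[0]+r*np.cos(t),xy[1]+r*np.sin(t),z]) for z in(z0,z1) for t in a],np.float32)
    m=cv2.moments(cv2.convexHull(p)); return np.array([m["m10"],m["m01"]])/m["m00"]
def maskc(m):
    cs,_=cv2.findContours(m.astype(np.uint8),0,1); h=cv2.convexHull(max(cs,key=len)); m=cv2.moments(h); return np.array([m["m10"],m["m01"]])/m["m00"]
def ringpos(c,t,guess,z0,z1,r):
    ds=[d for d in trace(c,t)]
    if not ds: return None
    cs=[maskc(d["pixels"]) for d in ds]; g=hullc(c,guess,z0,z1,r)
    m=min(cs,key=lambda q:np.hypot(*(q-g)))
    s=least_squares(lambda x:hullc(c,x,z0,z1,r)-m,guess,diff_step=1e-3)
    return np.round(s.x,4)
E
python3 - <<'E'
from h import *
print("seat",ray("side",(287.8,216.4),.018),ray("top",(272.5,205.2),.018))
for c in("side","top"):
    snapshot(c)
    print(c,ringpos(c,"sleeve_c",[.432,-.26],0,.04,.024),ringpos(c,"washer_c",[.611,-.303],0,.012,.028))
s=ctrl.observe();print(s["time"],toolmove(np.array([.432,-.260,.12])-s["tcp_pos"]))
E
```

```text
seat [0.53720814 0.03106554 0.018     ] [0.53422312 0.03123879 0.018     ]
side [ 0.434  -0.2606] [ 0.6133 -0.3023]
top [ 0.4333 -0.2615] [ 0.6116 -0.3048]
1.05 [ 7.69982115 -3.77010058  2.46662483]
```

jog_arm:
  dp:
    - [0.965,-0.466,0.2]
    - [0.965,-0.466,0.2]
    - [0.965,-0.466,0.2]
    - [0.965,-0.466,0.2]
    - [0.965,-0.466,0.2]
    - [0.965,-0.466,0.2]
    - [0.965,-0.466,0.2]
    - [0.965,-0.466,0.2]
  angular:
    - [0,0,0]
    - [0,0,0]
    - [0,0,0]
    - [0,0,0]
    - [0,0,0]
    - [0,0,0]
    - [0,0,0]
    - [0,0,0]
  fingers: [1,1,1,1,1,1,1,1]

```text
time: 2.05
tcp_pos: [0.4343, -0.2603, 0.1546]
eef_rot: [3.141, -0.0, 0.372]
wrist_force: [0.7, 0.5, 0.7]
finger_gap: 0.0929
finger_force: 0.0
```

jog_arm:
  dp:
    - [0,0,0]
    - [0,0,0]
    - [0,0,0]
  angular:
    - [0,0,0]
    - [0,0,0]
    - [0,0,0]
  fingers: [1,1,1]

```text
time: 2.42
tcp_pos: [0.4329, -0.2624, 0.1549]
eef_rot: [3.141, 0.0, 0.37]
wrist_force: [-0.3, -0.1, -0.2]
finger_gap: 0.093
finger_force: 0.0
```

```bash
python3 - <<'E'
from h import *
for c in("side","top"):
    snapshot(c); print(c,ringpos(c,"sleeve_c",[.4335,-.261],0,.04,.024))
s=ctrl.observe();print(s["time"],s["tcp_pos"],s["eef_rot"],toolmove(np.array([.4335,-.261,.009])-s["tcp_pos"]))
E
```

```text
side [ 0.4348 -0.2606]
top [ 0.4464 -0.253 ]
2.625 [ 0.4329595  -0.26208541  0.15483715] [ 3.14123326e+00 -8.63272342e-05  3.70359034e-01] [ 0.02210317 -0.02171494  3.64592321]
```

jog_arm:
  dp:
    - [0.02,-0.02,0.8]
    - [0,0,0.8]
    - [0,0,0.8]
    - [0,0,0.6]
    - [0,0,0.4]
    - [0,0,0.25]
    - [0,0,0]
    - [0,0,0]
  angular:
    - [0,0,0]
    - [0,0,0]
    - [0,0,0]
    - [0,0,0]
    - [0,0,0]
    - [0,0,0]
    - [0,0,0]
    - [0,0,0]
  fingers: [1,1,1,1,1,1,1,0.4]
  newtons: 25

```text
time: 3.62
tcp_pos: [0.4342, -0.2607, 0.0093]
eef_rot: [3.141, -0.001, 0.372]
wrist_force: [-0.2, -0.1, -0.1]
finger_gap: 0.087
finger_force: 0.0
```

jog_arm:
  dp:
    - [0,0,0]
    - [0,0,0]
    - [0,0,0]
    - [0,0,0]
    - [0,0,0]
    - [0,0,0]
    - [0,0,0]
  angular:
    - [0,0,0]
    - [0,0,0]
    - [0,0,0]
    - [0,0,0]
    - [0,0,0]
    - [0,0,0]
    - [0,0,0]
  fingers: [0.3,0.3,0.3,0.3,0.3,0.3,0.3]

```text
time: 4.5
tcp_pos: [0.4339, -0.2603, 0.0088]
eef_rot: [3.141, -0.0, 0.372]
wrist_force: [-0.8, 1.0, 1.7]
finger_gap: 0.0485
finger_force: 25.0
```

jog_arm:
  dp:
    - [0,0,-0.4]
    - [0,0,-0.8]
    - [0,0,-0.9]
    - [0,0,-0.9]
    - [0,0,0]
    - [0,0,0]
    - [0,0,0]
  angular:
    - [0,0,0]
    - [0,0,0]
    - [0,0,0]
    - [0,0,0]
    - [0,0,0]
    - [0,0,0]
    - [0,0,0]
  fingers: [0.3,0.3,0.3,0.3,0.3,0.3,0.3]

```text
time: 5.38
tcp_pos: [0.4329, -0.2594, 0.1269]
eef_rot: [-3.139, 0.001, 0.372]
wrist_force: [-0.1, -0.4, -1.5]
finger_gap: 0.0481
finger_force: 25.0
```

```bash
python3 - <<'E'
from h import *
im=snapshot("side"); snapshot("top")
s=ctrl.observe();p=s["tcp_pos"];z0=p[2]-.009
print(p,s["finger_gap"],s["wrist_force"],ringpos("side","sleeve_c",p[:2],z0,z0+.04,.024))
for c in("side","top"): print([(np.round(d["at"],4),round(d["p"],2)) for d in tip_of(c,"sleeve_c")])
print(toolmove(np.array([.536,.031,p[2]])-p))
u,v=proj("side",p).astype(int); cv2.imwrite("pics/g1.png",cv2.resize(im[max(v-50,0):v+50,u-50:u+50,::-1],(500,500),interpolation=2))
E
```

```text
[ 0.43313316 -0.25968097  0.12727065] 0.0485323049712659 [-0.47241151  0.97052508 -1.38323722] [ 0.4444 -0.2436]
[(array([ 0.4322, -0.263 ,  0.1397]), 0.59)]
[(array([ 0.6119, -0.3034,  0.0067]), 0.43)]
[ 5.03559915e+00 -5.83659649e+00  4.03049185e-03]
```

View pics/g1.png

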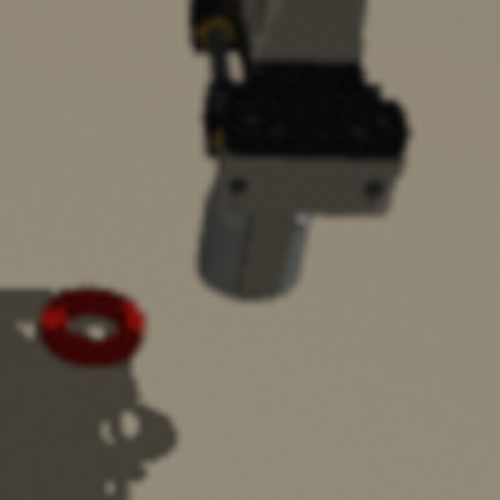

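The sleeve is held upright and about centred between the fingers, with the sleeve at crop (250,255). Next I'll carry it over the spindle.

jog_arm:
  dp:
    - [0.63,-0.73,0]
    - [0.63,-0.73,0]
    - [0.63,-0.73,0]
    - [0.63,-0.73,0]
    - [0.63,-0.73,0]
    - [0.63,-0.73,0]
    - [0.63,-0.73,0]
    - [0.63,-0.73,0]
  angular:
    - [0,0,0]
    - [0,0,0]
    - [0,0,0]
    - [0,0,0]
    - [0,0,0]
    - [0,0,0]
    - [0,0,0]
    - [0,0,0]
  fingers: [0.3,0.3,0.3,0.3,0.3,0.3,0.3,0.3]

```text
time: 6.62
tcp_pos: [0.5371, 0.0318, 0.1285]
eef_rot: [-3.142, 0.0, 0.372]
wrist_force: [-0.5, 0.2, -1.8]
finger_gap: 0.0481
finger_force: 25.0
```

jog_arm:
  dp:
    - [0,0,0]
    - [0,0,0]
    - [0,0,0]
    - [0,0,0]
  angular:
    - [0,0,0]
    - [0,0,0]
    - [0,0,0]
    - [0,0,0]
  fingers: [0.3,0.3,0.3,0.3]

```text
time: 7.12
tcp_pos: [0.5366, 0.0297, 0.1287]
eef_rot: [3.142, 0.0, 0.37]
wrist_force: [1.3, -0.1, -1.4]
finger_gap: 0.0484
finger_force: 25.0
```

```bash
python3 - <<'E'
from h import *
im=snapshot("side"); im2=snapshot("top")
s=ctrl.observe();p=s["tcp_pos"]
print(s["time"],p,s["eef_rot"],s["finger_gap"],toolmove(np.array([.536,.031,.028])-p))
o=[]
for c,i in(("side",im),("top",im2)):
    u,v=proj(c,[.536,.031,.08]).astype(int); o.append(cv2.resize(i[v-50:v+50,u-50:u+50,::-1],(400,400),interpolation=2))
    print([(np.round(d["at"],4),round(d["p"],2)) for d in tip_of(c,"sleeve_c")])
cv2.imwrite("pics/g2.png",np.hstack(o))
E
```

```text
7.225 [0.53672079 0.02988375 0.12872629] [ 3.14150252e+00 -7.66257425e-05  3.70597321e-01] 0.04839569711637096 [-0.00688254 -0.03276495  2.51815371]
[(array([0.5334, 0.0256, 0.1413]), 0.5)]
[]
```

View pics/g2.png

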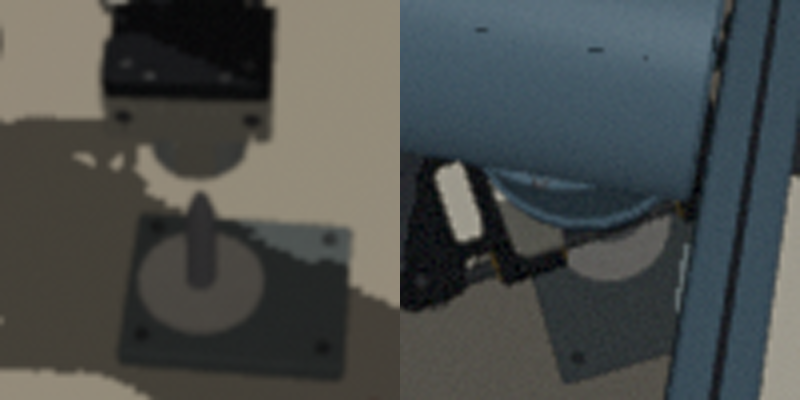

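The side crop shows the sleeve (x≈200) straight above the spindle tip (200,195). Next I'll lower it.

jog_arm:
  dp:
    - [0,-0.03,0.3]
    - [0,0,0.3]
    - [0,0,0.3]
    - [0,0,0.3]
    - [0,0,0.3]
    - [0,0,0.2]
    - [0,0,0]
    - [0,0,0]
  angular:
    - [0,0,0]
    - [0,0,0]
    - [0,0,0]
    - [0,0,0]
    - [0,0,0]
    - [0,0,0]
    - [0,0,0]
    - [0,0,0]
  fingers: [0.3,0.3,0.3,0.3,0.3,0.3,0.3,0.3]

```text
time: 8.32
tcp_pos: [0.5367, 0.0317, 0.061]
eef_rot: [3.141, -0.001, 0.372]
wrist_force: [-0.0, -0.0, -0.9]
finger_gap: 0.0484
finger_force: 25.0
```

jog_arm:
  dp:
    - [0,0,0.3]
    - [0,0,0.3]
    - [0,0,0.15]
    - [0,0,0.05]
    - [0,0,0.03]
    - [0,0,0]
    - [0,0,0]
  angular:
    - [0,0,0]
    - [0,0,0]
    - [0,0,0]
    - [0,0,0]
    - [0,0,0]
    - [0,0,0]
    - [0,0,0]
  fingers: [0.3,0.3,0.3,0.3,0.3,0.3,0.3]

```text
time: 9.2
tcp_pos: [0.5366, 0.0317, 0.0277]
eef_rot: [3.141, -0.0, 0.372]
wrist_force: [0.0, 0.3, -0.6]
finger_gap: 0.0484
finger_force: 25.0
```

jog_arm:
  dp:
    - [0,0,0.02]
    - [0,0,0]
    - [0,0,0]
    - [0,0,0]
    - [0,0,0]
    - [0,0,0]
  angular:
    - [0,0,0]
    - [0,0,0]
    - [0,0,0]
    - [0,0,0]
    - [0,0,0]
    - [0,0,0]
  fingers: [0.3,0.3,0.7,0.85,0.85,0.85]

```text
time: 9.95
tcp_pos: [0.5363, 0.0317, 0.0267]
eef_rot: [-3.142, 0.0, 0.372]
wrist_force: [0.1, -0.2, 0.2]
finger_gap: 0.0781
finger_force: 0.0
```

jog_arm:
  dp:
    - [0,0,-0.3]
    - [0,0,-0.5]
    - [0,0,-0.7]
    - [0,0,-0.9]
    - [0,0,-0.9]
    - [0,0,-0.3]
    - [0,0,0]
  angular:
    - [0,0,0]
    - [0,0,0]
    - [0,0,0]
    - [0,0,0]
    - [0,0,0]
    - [0,0,0]
    - [0,0,0]
  fingers: [0.85,0.85,0.85,0.85,1,1,1]

```text
time: 10.82
tcp_pos: [0.5366, 0.0317, 0.1713]
eef_rot: [3.141, -0.001, 0.372]
wrist_force: [-0.7, -0.3, 0.1]
finger_gap: 0.0929
finger_force: 0.0
```

```bash
python3 - <<'E'
from h import *
im=snapshot("side")
s=ctrl.observe();p=s["tcp_pos"]
print(s["time"],p,s["eef_rot"],s["finger_gap"],ringpos("side","sleeve_c",[.536,.031],.018,.058,.024),toolmove(np.array([.6123,-.3035,.15])-p))
u,v=proj("side",[.536,.031,.05]).astype(int);cv2.imwrite("pics/g3.png",cv2.resize(im[v-40:v+40,u-40:u+40,::-1],(480,480),interpolation=2))
E
```

```text
10.875 [0.53587251 0.03180269 0.17005788] [-3.14124367e+00  6.37958498e-04  3.71806664e-01] 0.09291269431709206 [0.5372 0.0316] [-1.26346567  8.50463461  0.49442091]
```

View pics/g3.png

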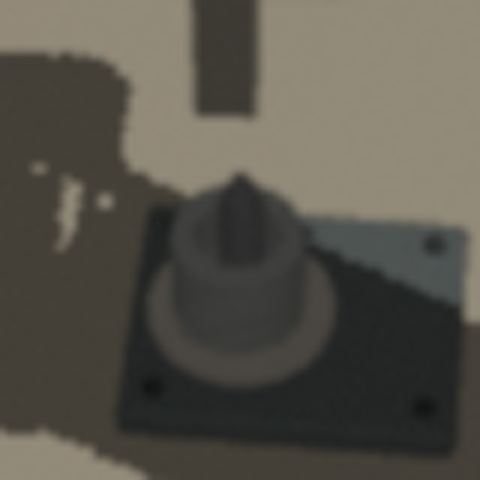

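The sleeve is flat on the boss around the spindle, at crop (238,270). On to the washer.

jog_arm:
  dp:
    - [-0.14,0.945,0]
    - [-0.14,0.945,0]
    - [-0.14,0.945,0]
    - [-0.14,0.945,0]
    - [-0.14,0.945,0]
    - [-0.14,0.945,0]
    - [-0.14,0.945,0]
    - [-0.14,0.945,0]
  angular:
    - [0,0,0]
    - [0,0,0]
    - [0,0,0]
    - [0,0,0]
    - [0,0,0]
    - [0,0,0]
    - [0,0,0]
    - [0,0,0]
  fingers: [1,1,1,1,1,1,1,1]

```text
time: 11.92
tcp_pos: [0.6038, -0.267, 0.1682]
eef_rot: [-3.138, 0.002, 0.372]
wrist_force: [0.1, 0.1, 0.4]
finger_gap: 0.0928
finger_force: 0.0
```

jog_arm:
  dp:
    - [-0.14,0.945,0.5]
    - [0,0,0]
    - [0,0,0]
    - [0,0,0]
  angular:
    - [0,0,0]
    - [0,0,0]
    - [0,0,0]
    - [0,0,0]
  fingers: [1,1,1,1]

```text
time: 12.42
tcp_pos: [0.613, -0.3023, 0.1508]
eef_rot: [-3.141, -0.0, 0.373]
wrist_force: [-0.3, 0.4, -0.0]
finger_gap: 0.0932
finger_force: 0.0
```

```bash
python3 - <<'E'
from h import *
snapshot("side")
s=ctrl.observe();p=s["tcp_pos"]
print(s["time"],p,s["eef_rot"],s["wrist_force"],ringpos("side","washer_c",[.6123,-.3035],0,.012,.028),toolmove(np.array([.6123,-.3035,.003])-p))
E
```

```text
12.475 [ 0.61319786 -0.30236429  0.15119007] [ 3.14133827e+00 -3.82994917e-04  3.73095219e-01] [-0.86652325 -0.3555445   0.35187445] [ 0.6131 -0.3012] [-0.03306537  0.01639165  3.7047448 ]
```

jog_arm:
  dp:
    - [-0.01,0.01,0.8]
    - [0,0,0.8]
    - [0,0,0.8]
    - [0,0,0.6]
    - [0,0,0.4]
    - [0,0,0.2]
    - [0,0,0.08]
    - [0,0,0]
  angular:
    - [0,0,0]
    - [0,0,0]
    - [0,0,0]
    - [0,0,0]
    - [0,0,0]
    - [0,0,0]
    - [0,0,0]
    - [0,0,0]
  fingers: [1,1,1,1,1,1,1,1]

```text
time: 13.52
tcp_pos: [0.6132, -0.3043, 0.0041]
eef_rot: [3.141, -0.001, 0.372]
wrist_force: [0.2, 0.8, 0.3]
finger_gap: 0.0934
finger_force: 0.0
```

jog_arm:
  dp:
    - [0,0,0]
    - [0,0,0]
    - [0,0,0]
    - [0,0,0]
    - [0,0,0]
    - [0,0,0]
    - [0,0,0]
    - [0,0,0]
  angular:
    - [0,0,0]
    - [0,0,0]
    - [0,0,0]
    - [0,0,0]
    - [0,0,0]
    - [0,0,0]
    - [0,0,0]
    - [0,0,0]
  fingers: [0.4,0.4,0.4,0.4,0.4,0.4,0.4,0.4]
  newtons: 30

```text
time: 14.52
tcp_pos: [0.6127, -0.304, 0.0035]
eef_rot: [-3.142, 0.0, 0.372]
wrist_force: [-0.1, 0.5, 1.3]
finger_gap: 0.0545
finger_force: 30.4
```

jog_arm:
  dp:
    - [0,0,-0.3]
    - [0,0,-0.6]
    - [0,0,-0.8]
    - [0,0,-0.8]
    - [0,0,-0.8]
    - [0,0,0]
    - [0,0,0]
    - [0,0,0]
  angular:
    - [0,0,0]
    - [0,0,0]
    - [0,0,0]
    - [0,0,0]
    - [0,0,0]
    - [0,0,0]
    - [0,0,0]
    - [0,0,0]
  fingers: [0.4,0.4,0.4,0.4,0.4,0.4,0.4,0.4]

```text
time: 15.52
tcp_pos: [0.6118, -0.3034, 0.1333]
eef_rot: [-3.139, 0.002, 0.372]
wrist_force: [0.2, 0.3, -1.6]
finger_gap: 0.0544
finger_force: 30.4
```

```bash
python3 - <<'E'
from h import *
im=snapshot("side"); snapshot("top")
s=ctrl.observe();p=s["tcp_pos"];z0=p[2]-.0035
print(s["time"],p,s["finger_gap"],s["finger_force"],s["wrist_force"],s["wrist_torque"],ringpos("side","washer_c",p[:2],z0,z0+.012,.028))
for c in("side","top"): print([(np.round(d["at"],4),round(d["p"],2)) for d in tip_of(c,"washer_c")])
print(toolmove(np.array([.536,.0315,p[2]])-p))
u,v=proj("side",p).astype(int); v=max(v,40); cv2.imwrite("pics/g4.png",cv2.resize(im[v-40:v+40,u-40:u+40,::-1],(560,560),interpolation=2))
E
```

```text
15.625 [ 0.61205441 -0.30359959  0.13371813] 0.054569256571430774 30.43657482136041 [-0.04190647 -0.49576601 -2.24861249] [ 0.00490526 -0.02118118 -0.00973366] [ 0.5954 -0.3058]
[(array([ 0.6083, -0.3022,  0.1383]), 0.69), (array([ 0.5209, -0.3284,  0.0039]), 0.69), (array([ 0.6662, -0.1804,  0.0022]), 0.67)]
[(array([ 0.5158, -0.3282,  0.0014]), 0.67), (array([ 0.6728, -0.1821,  0.0025]), 0.63)]
[ 1.27192823e+00 -8.49585986e+00  8.36269861e-03]
```

View pics/g4.png

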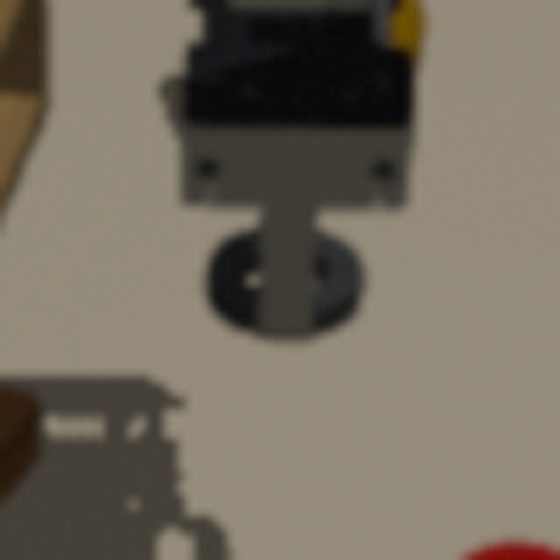

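The washer is held flat and centred in the fingers, at crop (285,283). Next I'll carry it to the spindle.

jog_arm:
  dp:
    - [0.14,-0.944,0]
    - [0.14,-0.944,0]
    - [0.14,-0.944,0]
    - [0.14,-0.944,0]
    - [0.14,-0.944,0]
    - [0.14,-0.944,0]
    - [0.14,-0.944,0]
    - [0.14,-0.944,0]
  angular:
    - [0,0,0]
    - [0,0,0]
    - [0,0,0]
    - [0,0,0]
    - [0,0,0]
    - [0,0,0]
    - [0,0,0]
    - [0,0,0]
  fingers: [0.4,0.4,0.4,0.4,0.4,0.4,0.4,0.4]

```text
time: 16.77
tcp_pos: [0.5444, -0.0052, 0.1355]
eef_rot: [3.142, -0.0, 0.372]
wrist_force: [0.2, 0.1, -1.6]
finger_gap: 0.0543
finger_force: 30.4
```

jog_arm:
  dp:
    - [0.14,-0.944,0]
    - [0,0,0]
    - [0,0,0]
    - [0,0,0]
  angular:
    - [0,0,0]
    - [0,0,0]
    - [0,0,0]
    - [0,0,0]
  fingers: [0.4,0.4,0.4,0.4]

```text
time: 17.27
tcp_pos: [0.5367, 0.0298, 0.1355]
eef_rot: [3.141, -0.0, 0.371]
wrist_force: [-0.7, 0.1, -1.3]
finger_gap: 0.0545
finger_force: 30.4
```

```bash
python3 - <<'E'
from h import *
im=snapshot("side")
s=ctrl.observe();p=s["tcp_pos"]
print(s["time"],p,s["eef_rot"],s["finger_gap"],toolmove(np.array([.536,.0315,.0625])-p))
print([(np.round(d["at"],4),round(d["p"],2)) for d in tip_of("side","washer_c")])
u,v=proj("side",[.536,.031,.08]).astype(int); cv2.imwrite("pics/g5.png",cv2.resize(im[v-50:v+50,u-50:u+50,::-1],(500,500),interpolation=2))
E
```

```text
17.325 [0.53661608 0.02982654 0.13541713] [ 3.14132887e+00 -6.79715035e-05  3.70424557e-01] 0.054581093759767045 [ 6.64168002e-04 -4.50554506e-02  1.82291659e+00]
[(array([ 0.5198, -0.3314,  0.0022]), 0.78), (array([ 0.664 , -0.1787,  0.0012]), 0.54), (array([0.5338, 0.0331, 0.1412]), 0.42)]
```

View pics/g5.png

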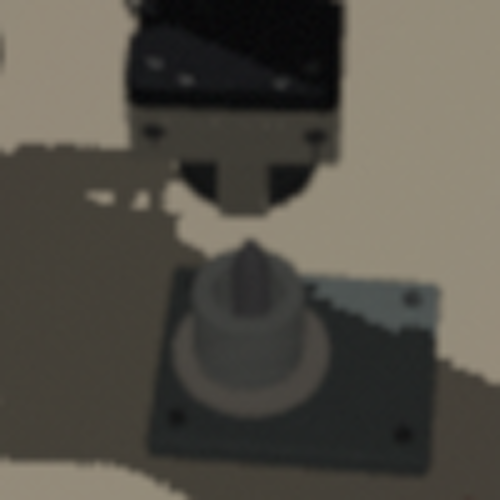

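The washer (centre x≈248) is above the spindle tip (250,240), so it's lined up. Next I'll lower it gently.

jog_arm:
  dp:
    - [0,-0.02,0.3]
    - [0,0,0.3]
    - [0,0,0.3]
    - [0,0,0.3]
    - [0,0,0.2]
    - [0,0,0.1]
    - [0,0,0]
    - [0,0,0]
  angular:
    - [0,0,0]
    - [0,0,0]
    - [0,0,0]
    - [0,0,0]
    - [0,0,0]
    - [0,0,0]
    - [0,0,0]
    - [0,0,0]
  fingers: [0.4,0.4,0.4,0.4,0.4,0.4,0.4,0.4]

```text
time: 18.38
tcp_pos: [0.5363, 0.0316, 0.0758]
eef_rot: [3.141, -0.001, 0.372]
wrist_force: [-0.2, 0.8, -1.6]
finger_gap: 0.0546
finger_force: 30.4
```

jog_arm:
  dp:
    - [0,0,0.1]
    - [0,0,0.1]
    - [0,0,0.07]
    - [0,0,0.04]
    - [0,0,0]
    - [0,0,0]
  angular:
    - [0,0,0]
    - [0,0,0]
    - [0,0,0]
    - [0,0,0]
    - [0,0,0]
    - [0,0,0]
  fingers: [0.4,0.4,0.4,0.4,0.4,0.4]

```text
time: 19.12
tcp_pos: [0.5361, 0.0316, 0.0631]
eef_rot: [3.142, -0.0, 0.372]
wrist_force: [-0.4, -0.7, -1.7]
finger_gap: 0.0543
finger_force: 30.4
```

jog_arm:
  dp:
    - [0,0,0.03]
    - [0,0,0.01]
    - [0,0,0]
    - [0,0,0]
    - [0,0,0]
    - [0,0,0]
    - [0,0,0]
    - [0,0,0]
  angular:
    - [0,0,0]
    - [0,0,0]
    - [0,0,0]
    - [0,0,0]
    - [0,0,0]
    - [0,0,0]
    - [0,0,0]
    - [0,0,0]
  fingers: [0.4,0.4,0.4,0.7,0.9,0.9,0.9,0.9]

```text
time: 20.12
tcp_pos: [0.536, 0.0316, 0.0615]
eef_rot: [3.142, -0.0, 0.372]
wrist_force: [-0.1, 0.1, -0.5]
finger_gap: 0.0837
finger_force: 0.0
```

jog_arm:
  dp:
    - [0,0,-0.3]
    - [0,0,-0.5]
    - [0,0,-0.7]
    - [0,0,-0.9]
    - [0,0,-0.6]
    - [0,0,0]
    - [0,0,0]
  angular:
    - [0,0,0]
    - [0,0,0]
    - [0,0,0]
    - [0,0,0]
    - [0,0,0]
    - [0,0,0]
    - [0,0,0]
  fingers: [0.9,0.9,0.9,0.9,1,1,1]

```text
time: 21.0
tcp_pos: [0.5354, 0.0317, 0.1808]
eef_rot: [-3.141, 0.001, 0.372]
wrist_force: [0.6, 0.3, -0.3]
finger_gap: 0.0929
finger_force: 0.0
```

```bash
python3 - <<'E'
from h import *
im=snapshot("side")
s=ctrl.observe();p=s["tcp_pos"]
print(s["time"],p,s["finger_gap"],s["wrist_force"],ringpos("side","washer_c",[.536,.031],.058,.07,.028))
u,v=proj("side",[.536,.031,.05]).astype(int);cv2.imwrite("pics/g6.png",cv2.resize(im[v-40:v+40,u-40:u+40,::-1],(480,480),interpolation=2))
E
```

```text
21.05 [0.53509974 0.03171753 0.18034154] 0.09273985875482184 [ 0.96370747 -1.0522878  -0.3261296 ] [0.5367 0.0318]
```

View pics/g6.png

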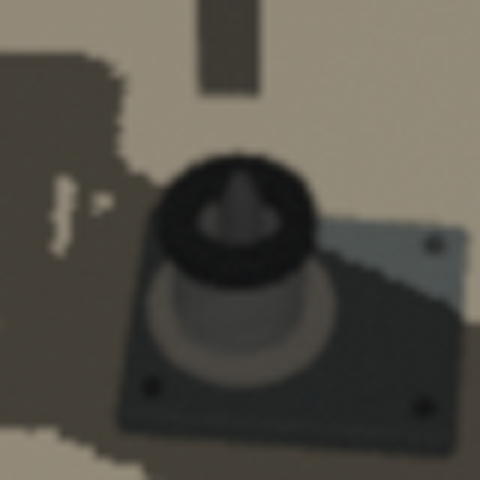

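The washer lies flat on the sleeve with the spindle through it, at crop (238,220), and the gripper is clear. Handing in.

```bash
python3 -c "
from plant import ctrl
print(ctrl.sign_off())"
```

```text
the job is handed in; nothing more can be done
None
```

The job is handed in: the taller sleeve sits flat on the boss around the spindle, the wider washer lies flat on top of it, and the arm is clear, at about 21 s of the 58 s allowed (the sign-off gave no verdict).

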